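Draw the hand magnifier from its slotted stand and hold it level over the brown dish

ROBOT

A 6-joint arm with a two-finger parallel gripper is mounted at the origin on a cart in front of the work surface, level with it; the furniture and walls round the work are solid. World frame = base frame: x ahead of the robot, y to its left, z up, the work surface at z = 0. Lengths are in m, angles in degrees, forces in N, time in s.
With the tool pointing down it reaches from about 0.325 to 0.85 m from the base axis. Payload 15.5 kg.
Tool frame: the origin (TCP) lies midway between the tips of the shut fingers; the grasp point (between the pads) lies 19 mm behind it; y points along the fingers, x is the direction in which the jaws open and shut, and the axes are right-handed (so a half turn about y gives the same grasp; the last joint's range is limited). The gripper opens to 91 mm and grips with 3 to 60 N. Pads are 32 mm wide; open, the fingers measure 118 mm over their backs; the gripper's body (76 mm by 178 mm) begins 60 mm behind the grasp point.
Start: joints at [-79.04, 28.281, 77.091, -0, 74.628, -5.472], TCP at [0.177, -0.599, 0.183] pointing down, gripper open.
Joint ranges: [-166.48, 166.48], [-47.26, 123.95], [12.59, 153.08], [-70.14, 250.14], [6.76, 159.57], [-176.63, 176.63]. Speed limits (degrees/s): [108.29, 108.29, 147.25, 172.46, 172.46, 172.46].

INTERFACE

Orientations are given as a 3x3 rotation matrix whose columns are the frame's x, y, z axes.
In Python, from bench import ctrl gives the robot as it stands. The module is installed in compiled form; this text tells all that it offers. Calls block until the motion is done:
- ctrl.goto(position, orientation): joint-space move of the TCP to a pose.
- ctrl.move_l(position, vel=0.15, ori=None, contact_N=None): straight line of the TCP; ori=None keeps the orientation; vel is the mean speed in m/s. With contact_N (N) it stops when the force on the tool has changed by that much, and returns True; else False.
- ctrl.movej(angles): joint-space move.
- ctrl.command_gripper(opening): opening from 0.0 (shut) to 1.0 (fully open); the grip force is fixed at half the most; returns when the fingers have stopped.
- ctrl.sleep(seconds).
- ctrl.ik(position, orientation): joint angles nearest the present ones, or None.
- ctrl.read_camera(name): name is "scene" or "side" or "wrist"; returns the picture (384x512x3 uint8, blue, green, red); there is no depth.
- ctrl.camera_params(name): a dict with "fx", "fy", "cx", "cy" (pixels), "pose" (4x4, takes a point from camera to world coordinates); the wrist camera has in their place "T_tool_cam" (4x4, takes a point from camera to tool coordinates, whose origin is the TCP and whose axes are the tool frame's). Camera axes: x right, y up, looking along -z (the intrinsics and any distortion apply to the point x, -y, -z); pixel columns grow to the right and rows downward; lengths in m; the calibration is good to about 2 mm. A picture is of the moment at which its call begins: read the wrist's pose just before it. camera_params takes no time and is no camera call.
A pose or a line that the arm cannot do raises ctrl.MotionError and nothing moves.
- ctrl.sign_off(): hands the job in, once; it reports no verdict.
Readings, each from a call of its own:
- ctrl.current_t(): time.
- ctrl.current_q(): joint angles.
- ctrl.current_dq(): joint speeds.
- ctrl.current_effort(): joint torques, N m.
- ctrl.current_tool_pos(): TCP position.
- ctrl.current_eef_rot(): TCP orientation.
- ctrl.current_contact_force(): force on the tool from outside, world axes, zero at the start.
- ctrl.current_wrist_torque(): the same for the moment, N m.
- ctrl.current_grip_width(): opening from 0.0 (shut) to 1.0 (fully open).
Only numpy, scipy, OpenCV 4.12 (cv2) and the standard library are available. Lean on these libraries where they do the work, as an engineer would, in place of code of your own. Each camera call takes 0.05 s, during which the arm holds its last target. There are 200 camera calls.

TASK

Take the hand magnifier by its handle, draw it out of the slanting slot of its wooden stand, turn it level and hold it over the open brown-bottomed dish beside the microscope, the lens centred over the dish about 10 cm above the desk so that the sample can be examined. Finish still holding it there, level and steady in the air; the glass must not touch the desk or a dish, and the dishes, the small glass box and the dropper bottle stay where they are.

Things in the scene. Friction and masses are not known exactly. Their poses are not given: they have to be found in the camera images.
- magnifier: Hand magnifier, 170 mm long, 85 g: lens in a steel rim (64 mm across, 9 mm thick), steel neck, straight black handle 16 mm wide (y), 12 mm thick (z). Origin at the lens's centre, z square to the lens. The handle runs along -x, 50 to 136 mm from the origin. At the start the lens is down in the stand's slot, -x slants up at 45 degrees, y is level, and the handle stands out above.
- handle_grip (a point): Point on the axis of the magnifier's handle, 95 mm from the lens's centre, a good place to grip it across its 16 mm width. Same axes as the magnifier. At the start it is about 0.102 m above the desk, 67 mm from the stand's origin towards the stand's -x.
- magnifier_stand: Fixed upright block of pale wood, 105 (x: -50 to +55) x 86 (y) x 60 mm high; origin under it on the desk, z up. Its slot, 68 mm wide (y) and 14 mm thick, slants down into it at 45 degrees from the opening in its top. The magnifier comes out along the stand's direction (-0.707, 0, +0.707); after 85 mm of travel its lens is wholly clear.
- slot_mouth (a point): Centre of the slot's opening in the stand's top, 60 mm above the desk, 21 mm from the stand's origin towards its -x. Same axes as the stand.
- brown_dish: Open clear round dish with a dark brown bottom, 62 mm across, 13 mm high, loose, beside the microscope (a like dish far back by the vial rack is only part of the room); origin at the centre of its underside, z up. The magnifier is to be held over it.
- pale_dish: Clear round dish with its lid on and a pale bottom, 67 mm across, 15 mm high, loose; origin at the centre of its underside. Not to be disturbed; it may stand nearer or farther than the brown dish.
- cover_glass_box: Small clear square box, 38 x 38 mm, 21 mm high, loose; origin at the centre of its underside. Not to be disturbed.
- dropper_bottle: Glass dropper bottle with a white top, 42 mm across, 110 mm high, loose; origin at the centre of its underside. Not to be disturbed.
There are look-alikes about, which are no part of the job. What is meant by the brown_dish is not green, and is the smaller of those in its own colour.

How it is judged:
By the outcome, as a careful person would: the job done as asked, in the order asked, and still so for the second after the job is handed in, while the arm keeps its last pose, push and grip.
It also fails if it takes over 45 s, if anything falls off the work surface, if the arm or the gripper's body presses on something with over 40 N, if the wrist force passes 120 N, or if a joint passes its speed limit or range.

## Working session

There is one attempt and no reset: what is moved stays moved. The work goes in short steps, each a Python script; the robot and the scene stay as the last script left them, time stands still between calls to the robot, and variables do not carry over. Pictures are saved under pics/ and viewed, about 8 in all and at most 12, crops included, and the job is handed in when it is done.

```bash
mkdir -p pics
python3 - <<'E'
from bench import ctrl
import cv2,numpy as np
np.set_printoptions(precision=4,suppress=True)
for n in("scene","side","wrist"):
    cv2.imwrite(f"pics/{n}0.png",cv2.resize(ctrl.read_camera(n),(800,600),interpolation=cv2.INTER_CUBIC))
    print(n,ctrl.camera_params(n))
print(ctrl.current_eef_rot(),ctrl.current_t())
E
```

```text
scene {'fx': 385.448530491454, 'fy': 385.448530491454, 'cx': 259.74367559246485, 'cy': 188.89497806553106, 'pose': array([[-0.8929,  0.3608, -0.2693,  0.3423],
       [-0.45  , -0.7328,  0.5104,  0.1245],
       [-0.0131,  0.577 ,  0.8167,  0.7864],
       [ 0.    ,  0.    ,  0.    ,  1.    ]])}
side {'fx': 354.6441210893754, 'fy': 354.6441210893754, 'cx': 261.5113299667335, 'cy': 187.1612321611162, 'pose': array([[ 0.846 ,  0.3715, -0.3825,  0.2459],
       [-0.5329,  0.565 , -0.6299, -0.8365],
       [-0.0179,  0.7367,  0.676 ,  0.6538],
       [ 0.    ,  0.    ,  0.    ,  1.    ]])}
wrist {'fx': 334.8802608013178, 'fy': 334.8802608013178, 'cx': 253.20439891373326, 'cy': 191.6029420460958, 'T_tool_cam': array([[ 1.    ,  0.0009, -0.0007, -0.0014],
       [-0.0009,  0.2901, -0.957 , -0.2015],
       [-0.0007,  0.957 ,  0.2901,  0.082 ],
       [ 0.    ,  0.    ,  0.    ,  1.    ]])}
[[ 0.2829 -0.0002  0.9592]
 [-0.9592  0.0009  0.2829]
 [-0.0009 -1.      0.0001]] 0.15
```

View pics/scene0.png

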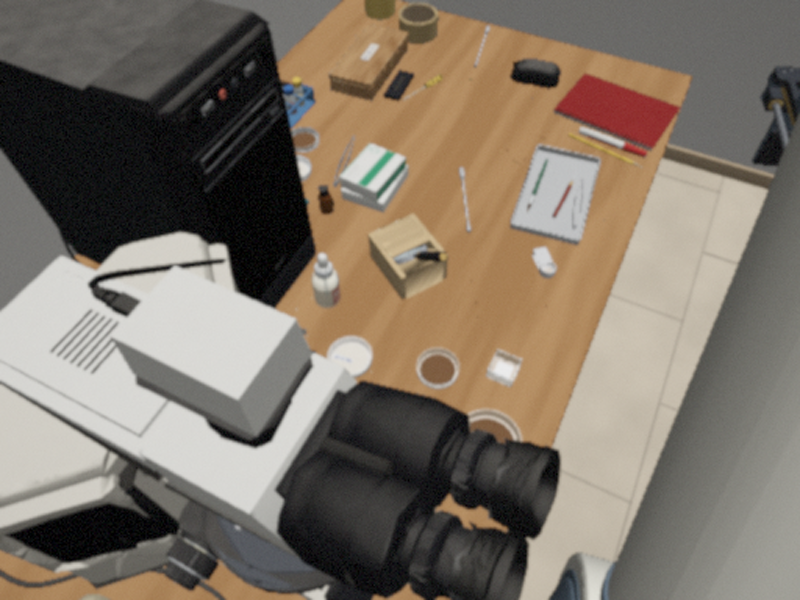

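View pics/side0.png

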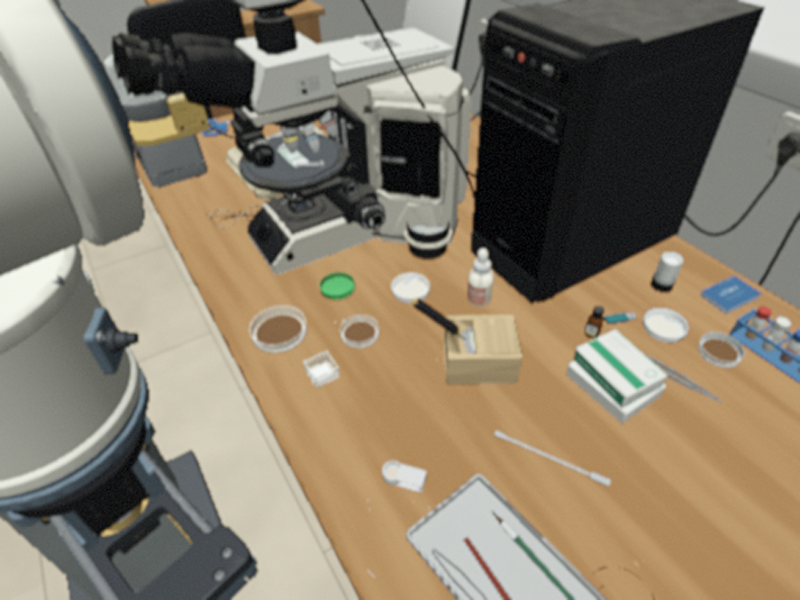

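The side view shows the small brown dish at (360,331), the larger look-alike at (278,328), the stand at about (482,348) and the handle end at (418,303). In the scene view the small dish is at (438,369) and the stand at (408,255). I'll enlarge the stand next.

```bash
cat > h.py <<'E'
from bench import ctrl
import cv2,numpy as np
np.set_printoptions(precision=4,suppress=True)
S=800/512
def ray(n,u,v):
    p=ctrl.camera_params(n);T=p["pose"]
    return T[:3,3],T[:3,:3]@np.array([(u-p["cx"])/p["fx"],-(v-p["cy"])/p["fy"],-1])
def onz(n,u,v,z):
    o,d=ray(n,u,v);return o+d*(z-o[2])/d[2]
def proj(n,P,T=None):
    p=ctrl.camera_params(n);T=p["pose"] if T is None else T
    c=T[:3,:3].T@(np.asarray(P)-T[:3,3]);return np.array([p["cx"]-p["fx"]*c[0]/c[2],p["cy"]+p["fy"]*c[1]/c[2]])
E
python3 - <<'E'
from h import *
a=cv2.imread("pics/scene0.png")[195:315,345:465];b=cv2.imread("pics/side0.png")[285:405,400:540]
cv2.imwrite("pics/c.png",np.hstack([cv2.resize(a,(360,360),interpolation=cv2.INTER_CUBIC),cv2.resize(b,(420,360),interpolation=cv2.INTER_CUBIC)]))
print("dish",onz("scene",438/S,369/S,.006),onz("side",360/S,331/S,.006))
for n,u,v in(("pale",410,288),("bottle",480,298),("box",321,371),("bigbrown",278,330),("green",337,286)):print(n,onz("side",u/S,v/S,.01))
E
```

```text
dish [ 0.4981 -0.2662  0.006 ] [ 0.498  -0.2676  0.006 ]
pale [ 0.6183 -0.2283  0.01  ]
bottle [ 0.7039 -0.3149  0.01  ]
box [ 0.4082 -0.3116  0.01  ]
bigbrown [ 0.3868 -0.1967  0.01  ]
green [ 0.5145 -0.1538  0.01  ]
```

View pics/c.png

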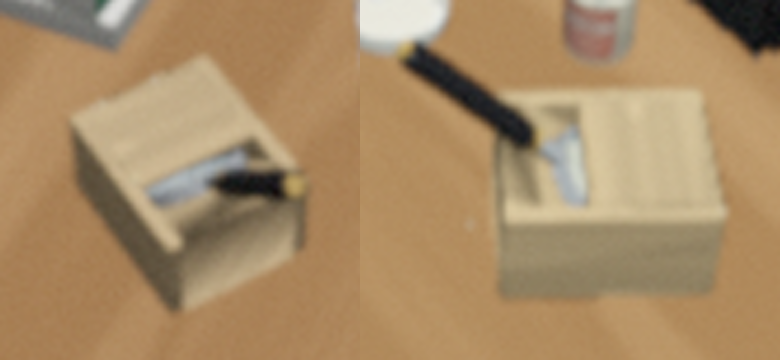

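Run:
```python
from h import *
sc=lambda u,v:("scene",(u/3+345)/S,(v/3+195)/S); si=lambda u,v:("side",((u-360)/3+400)/S,(v/3+285)/S)
A=[onz(*sc(*c),.06) for c in((203,55),(73,118),(180,248),(303,172))]
B=[onz(*si(*c),.06) for c in((703,92),(727,213),(505,215),(503,92))]
for Q in(A,B):
    Q=np.array(Q);print(Q[:,:2].ravel(),Q.mean(0)); 
    x=(Q[0]+Q[1]-Q[2]-Q[3])/2; y=(Q[0]+Q[3]-Q[1]-Q[2])/2
    print(np.linalg.norm(x),np.degrees(np.arctan2(x[1],x[0])),np.linalg.norm(y),np.degrees(np.arctan2(y[1],y[0])))
o1,d1=ray(*sc(294,184));o2,d2=ray(*si(409,52))
k=np.linalg.lstsq(np.c_[d1,-d2],o2-o1,rcond=None)[0];p,q=o1+k[0]*d1,o2+k[1]*d2
print("end",p,q)
```

```text
[ 0.6454 -0.4806  0.6873 -0.4097  0.5975 -0.3578  0.5625 -0.4298] [ 0.6232 -0.4195  0.06  ]
0.10050397642768297 -30.722537305605606 0.08111271978411326 -118.2777995060507
[ 0.6876 -0.4147  0.6449 -0.4824  0.5574 -0.4268  0.6036 -0.3597] [ 0.6234 -0.4209  0.06  ]
0.10205047677401635 -32.820492677090485 0.08072755871087443 56.61262941103513
end [ 0.5426 -0.3694  0.1282] [ 0.5417 -0.3693  0.1278]
```

```bash
cat >> h.py <<'E'
a=np.radians(-32.2);X=np.array([np.cos(a),np.sin(a),0]);Y=np.array([-X[1],X[0],0]);Z=np.array([0,0,1.])
org=np.array([.6212,-.4188,0]);grip=org-.067*X+.102*Z
Rm0=np.c_[(X-Z)/2**.5,Y,(X+Z)/2**.5]   # magnifier
out=(Z-X)/2**.5
def tool(th,s):
    t=np.radians(th);ap=-np.sin(t)*X-np.cos(t)*Z;x=s*Y
    return np.c_[x,ap,np.cross(x,ap)]
def final(th,s,phi,h=.10,dish=np.array([.498,-.267,0])):
    p=np.radians(phi);mx=np.array([np.cos(p),np.sin(p),0]);R=np.c_[mx,np.cross(Z,mx),Z]
    T=R@Rm0.T@tool(th,s);return R,dish+h*Z-.095*mx+.019*T[:,1],T
E
python3 - <<'E'
from h import *
print("tower",onz("side",540/S,298/S,0),onz("side",475/S,240/S,0),"microscope foot",onz("side",275/S,270/S,0))
o1,d1=ray("scene",540/S,490/S);o2,d2=ray("side",135/S,75/S)
k=np.linalg.lstsq(np.c_[d1,-d2],o2-o1,rcond=None)[0];print("eyep",o1+k[0]*d1,o2+k[1]*d2)
print("det",np.linalg.det(Rm0))
for th in(0,15,30,45):
  for s in(1,-1):
    T=tool(th,s);g=grip+.019*T[:,1]
    q=[ctrl.ik(p,T) for p in(g-.1*T[:,1],g,g+.1*out,g+.1*out+.08*Z)]
    print(th,s,[None if x is None else np.round(x).astype(int).tolist() for x in q])
    for phi in(-32,0,30,60,90,120):
      R,p,F=final(th,s,phi);x=ctrl.ik(p,F);y=ctrl.ik(p+.15*Z,F)
      if x is not None:print("   ",phi,np.round(x).astype(int).tolist(),None if y is None else np.round(y).astype(int).tolist())
E
```

```text
tower [ 0.7968 -0.3632  0.    ] [ 0.8036 -0.1708  0.    ] microscope foot [ 0.4431 -0.0407  0.    ]
eyep [ 0.3235 -0.0267  0.3792] [ 0.3262 -0.027   0.3792]
det 0.9999999999999998
0 1 [[-39, 33, 68, 0, 79, -97], [-39, 38, 74, 0, 67, -97], [-40, 29, 81, 0, 70, -98], [-40, 25, 75, 0, 80, -98]]
    -32 [-38, 38, 149, 175, 52, 89] None
    0 [-73, 33, 134, 93, 43, 109] [-73, 8, 123, 59, 52, 157]
    30 [-74, 36, 108, 51, 61, 130] [-74, 21, 101, 45, 76, 148]
    60 [-66, 44, 83, 35, 85, 131] [-66, 34, 76, 35, 98, 140]
    90 [-56, 54, 58, 25, 106, 123] [-56, 46, 52, 27, 119, 130]
    120 [-44, 62, 39, 13, 123, 109] [-44, 55, 31, 16, 137, 113]
0 -1 [[-39, 33, 68, 0, 79, 83], [-39, 38, 74, 0, 67, 83], [-40, 29, 81, 0, 70, 82], [-40, 25, 75, 0, 80, 82]]
    -32 [-38, 38, 149, 175, 52, -91] None
    0 [-73, 33, 134, 93, 43, -71] [-73, 8, 123, 59, 52, -23]
    30 [-74, 36, 108, 51, 61, -50] [-74, 21, 101, 45, 76, -32]
    60 [-66, 44, 83, 35, 85, -49] [-66, 34, 76, 35, 98, -40]
    90 [-56, 54, 58, 25, 106, -57] [-56, 46, 52, 27, 119, -50]
    120 [-44, 62, 39, 13, 123, -71] [-44, 55, 31, 16, 
[... 2020 characters left out ...]
 0, 74, -131]
    30 [-44, 28, 98, 0, 54, -164] [-44, 17, 88, 0, 75, -164]
    60 [-44, 31, 92, 0, 58, 166] [-44, 21, 81, 0, 78, 166]
    90 [-42, 34, 85, 0, 61, 138] [-42, 25, 75, 0, 80, 138]
    120 [-38, 36, 80, 0, 64, 112] [-38, 28, 70, 0, 82, 112]
45 -1 [None, [-37, 68, 22, -5, 135, 83], [-38, 56, 40, -5, 129, 83], [-38, 53, 35, -6, 137, 82]]
    -32 [-35, 24, 105, 0, 50, 87] [-35, 13, 94, 0, 73, 87]
    0 [-41, 25, 104, 0, 51, 49] [-41, 14, 92, 0, 74, 49]
    30 [-44, 28, 98, 0, 54, 16] [-44, 17, 88, 0, 75, 16]
    60 [-44, 31, 92, 0, 58, -14] [-44, 21, 81, 0, 78, -14]
    90 [-42, 34, 85, 0, 61, -42] [-42, 25, 75, 0, 80, -42]
    120 [-38, 36, 80, 0, 64, -68] [-38, 28, 70, 0, 82, -68]
```

Run:
```python
from h import *
T=tool(15,-1);g=grip+.019*T[:,1]
ctrl.goto(g-.1*T[:,1],T)
p,R=ctrl.current_tool_pos(),ctrl.current_eef_rot()
im=ctrl.read_camera("wrist");print(p,g-.1*T[:,1],ctrl.current_t())
np.savez("w1.npz",p=p,R=R)
W=np.eye(4);W[:3,:3]=R;W[:3,3]=p;W=W@ctrl.camera_params("wrist")["T_tool_cam"]
im=cv2.resize(im,None,fx=S,fy=S,interpolation=cv2.INTER_CUBIC)
for P,c in((grip,(0,0,255)),(grip+.041*out,(0,255,0)),(grip-.045*out,(255,0,0)),(org-.021*X+.06*Z,(255,255,0)),(org-.05*X+.043*Y+.06*Z,(255,0,255)),(org-.05*X-.043*Y+.06*Z,(255,0,255))):
    u=proj("wrist",P,W)*S;cv2.circle(im,tuple(int(round(k)) for k in u),3,c,-1)
cv2.imwrite("pics/w1.png",im)
```

```text
[ 0.5816 -0.3951  0.1803] [ 0.5822 -0.3943  0.1802] 1.8833
```

View pics/w1.png

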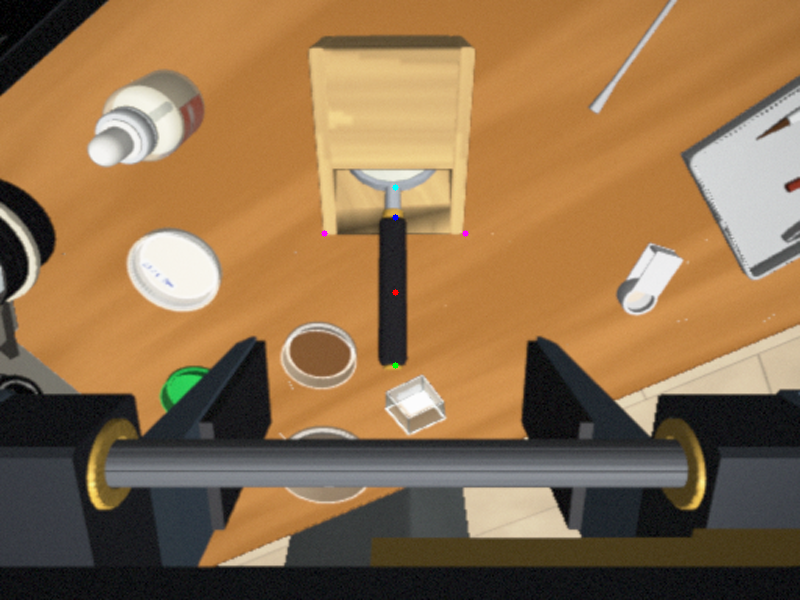

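The wrist view agrees with the estimate: the predicted grip, handle ends and stand corners (marked dots) sit on the objects to within about 2 px, and the brown dish is at (319,355). Next I grip the handle and draw it out.

Run:
```python
from h import *
d=np.load("w1.npz");W=np.eye(4);W[:3,:3]=d["R"];W[:3,3]=d["p"];c=ctrl.camera_params("wrist");W=W@c["T_tool_cam"]
r=W[:3,:3]@np.array([(319/S-c["cx"])/c["fx"],-(355/S-c["cy"])/c["fy"],-1]);print("dish",W[:3,3]+r*(.008-W[2,3])/r[2])
T=tool(15,-1);g=grip+.019*T[:,1]
print(ctrl.move_l(g,vel=.1,contact_N=10))
ctrl.command_gripper(0.0);print("w",ctrl.current_grip_width()*91,ctrl.current_contact_force(),ctrl.current_tool_pos(),g)
print(ctrl.move_l(ctrl.current_tool_pos()+.1*out,vel=.06,contact_N=25),ctrl.current_contact_force(),ctrl.current_grip_width()*91,ctrl.current_t(),ctrl.current_tool_pos())
p,R=ctrl.current_tool_pos(),ctrl.current_eef_rot()
im=ctrl.read_camera("wrist");cv2.imwrite("pics/w2.png",im)
```

```text
dish [ 0.4987 -0.2667  0.008 ]
False
w 13.328719876924175 [ 0.6863 -0.3288 -0.2888] [ 0.5603 -0.3805  0.0836] [ 0.5603 -0.3805  0.0836]
False [-0.3759  0.3612 -1.2633] 12.960767692252904 6.05 [ 0.5005 -0.3428  0.1541]
```

View pics/w2.png

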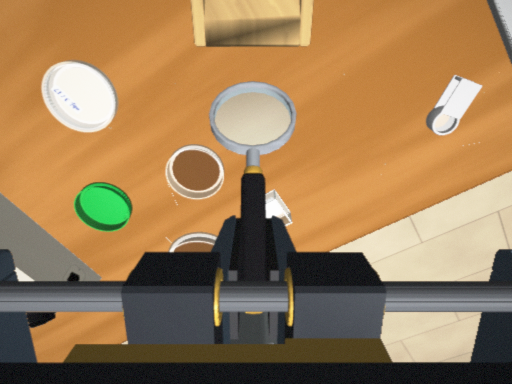

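The magnifier is out and held straight, with the lens at (252,117) well clear of the stand. Next I lift it, turn it level and bring it over the dish.

Run:
```python
from h import *
D=np.array([.4985,-.267,0])
ctrl.move_l(ctrl.current_tool_pos()+.1*Z,vel=.15)
R,p,F=final(15,-1,65,.10,D)
ctrl.goto(p+.1*Z,F);print(ctrl.current_t())
ctrl.move_l(p,vel=.08);ctrl.sleep(.5)
print(ctrl.current_tool_pos()-p,ctrl.current_grip_width()*91,ctrl.current_contact_force())
W=np.eye(4);W[:3,:3]=ctrl.current_eef_rot();W[:3,3]=ctrl.current_tool_pos();W=W@ctrl.camera_params("wrist")["T_tool_cam"]
o=D+.1*Z;t=np.linspace(0,2*np.pi,60)
ring=[o+R@[.032*np.cos(k),.032*np.sin(k),.0045] for k in t]
for n in("wrist","scene","side"):
    im=cv2.resize(ctrl.read_camera(n),(800,600),interpolation=cv2.INTER_CUBIC)
    f=lambda P:tuple(np.round(proj(n,P,W if n=="wrist" else None)*S).astype(int).tolist())
    if n!="wrist": u,v=f(o)
    for P in ring: cv2.circle(im,f(P),1,(0,0,255),-1)
    for k in t: cv2.circle(im,f(D+.031*np.array([np.cos(k),np.sin(k),0])+.0*Z),1,(255,255,0),-1)
    if n!="wrist": im=cv2.resize(im[max(0,v-110):v+110,max(0,u-130):u+130],None,fx=3,fy=3)[:590,:790]
    cv2.imwrite(f"pics/f_{n}.png",im)
print(ctrl.current_t())
```

```text
8.8333
[ 0. -0.  0.] 12.694743180777975 [ 0.2581  0.116  -1.8488]
10.8833
```

View pics/f_wrist.png

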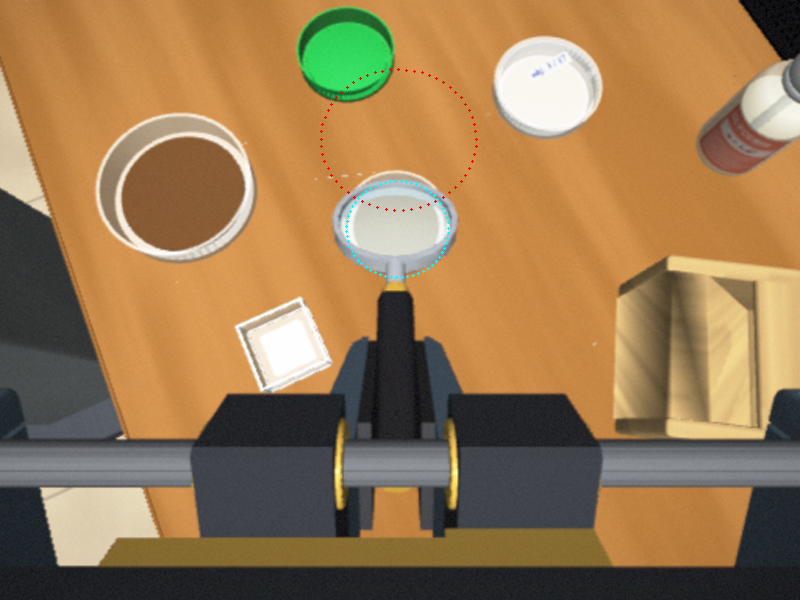

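View pics/f_side.png

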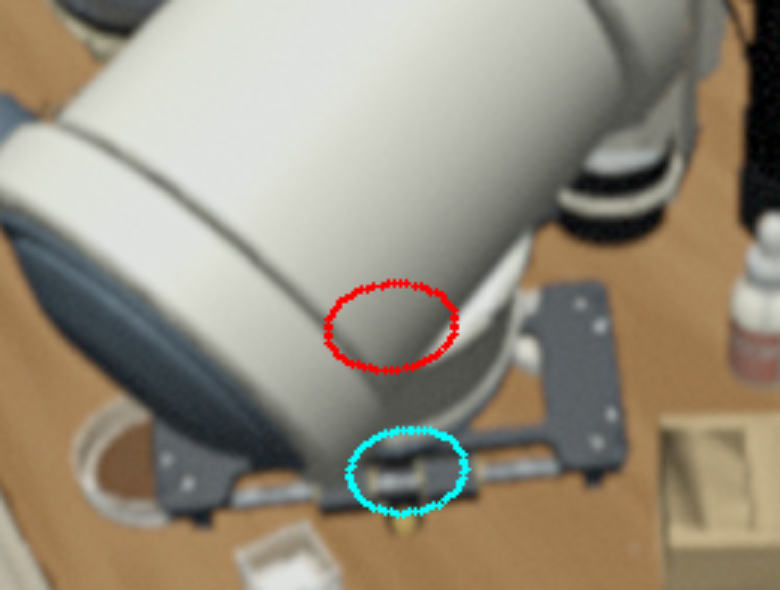

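View pics/f_scene.png

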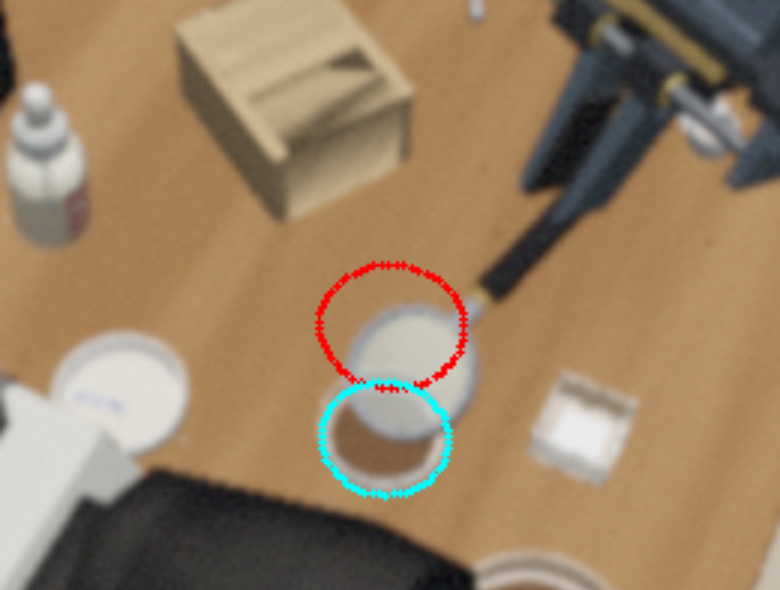

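The magnifier has pitched in the jaws. In the wrist view the lens is centred near (395,224), where it should be at (399,140), so it hangs low. In the scene view it is nearer the robot than planned. I'll fit the actual pitch and slide, before and after the transfer.

```bash
cat >> h.py <<'E'
from scipy.optimize import least_squares
from scipy.spatial.transform import Rotation as Ro
T0=tool(15,-1);Rrel0=T0.T@Rm0     # magnifier in tool, nominal
def lens(a,s,w,p,R):   # pitch a (deg) about tool x, slide s along handle, yaw w; lens centre & mag rot
    Rr=Ro.from_euler("x",a,degrees=True).as_matrix()@Rrel0@Ro.from_euler("z",w,degrees=True).as_matrix()
    M=R@Rr;return p-.019*R[:,1]+(.095+s)*M[:,0],M
def wcam(p,R):
    W=np.eye(4);W[:3,:3]=R;W[:3,3]=p;return W@ctrl.camera_params("wrist")["T_tool_cam"]
E
python3 - <<'E'
from h import *
p2=np.array([.5005,-.3428,.1541])
p,R=ctrl.current_tool_pos(),ctrl.current_eef_rot()
D=np.array([.4985,-.267,0]);u,v=np.round(proj("scene",D+.1*Z)*S).astype(int)
sc=(np.array([u-130,v-110])+np.array([414,371])/3)/S
ext=lambda x,p,R,n,W,ax:None
def rim(x,p,R,n,W):  # top, bottom, left, right of the rim's outline in px
    o,M=lens(*x,p,R);t=np.linspace(0,2*np.pi,180)
    P=np.array([proj(n,o+M@[.032*np.cos(k),.032*np.sin(k),h],W) for h in(-.0045,.0045) for k in t])
    return np.r_[P[:,0].min(),P[:,0].max(),P[:,1].min(),P[:,1].max()]
f2=lambda x:rim(x,p2,T0,"wrist",wcam(p2,T0))-[210,295.5,82,153.5]
r=least_squares(f2,[0,0,0],x_scale=[1,.001,1]);print("after draw",r.x,r.fun)
scm=np.array([[349,478,304,440]])
sce=np.r_[(u-130+scm[0,:2]/3)/S,(v-110+scm[0,2:]/3)/S]
fw=lambda x:rim(x,p,R,"wrist",wcam(p,R))-np.array([333,458,179,275])/S
fs=lambda x:rim(x,p,R,"scene",None)-sce
for f in(fw,fs,lambda x:np.r_[fw(x),fs(x)]):
    r=least_squares(f,[0,0,0],x_scale=[1,.001,1]);o,M=lens(*r.x,p,R);print("now",r.x,r.fun,o,M[2])
E
```

```text
Traceback (most recent call last):
  File "h.py", line 11, in proj
    p=ctrl.camera_params(n);T=p["pose"] if T is None else T
ValueError: time passes only in moves, steps and waits
```

```bash
sed -i 's/^S=800.*/S=800\/512\nCP={n:ctrl.camera_params(n) for n in("scene","side","wrist")}/; s/ctrl.camera_params(n);/CP[n];/; s/ctrl.camera_params("wrist")\["T/CP["wrist"]["T/' h.py
cat > fit.py <<'E'
from h import *
def rim(x,p,R,n,W):
    o,M=lens(*x,p,R);t=np.linspace(0,2*np.pi,180)
    P=np.array([proj(n,o+M@[.032*np.cos(k),.032*np.sin(k),h],W) for h in(-.0045,.0045) for k in t])
    return np.r_[P[:,0].min(),P[:,0].max(),P[:,1].min(),P[:,1].max()]
E
python3 - <<'E'
from fit import *
p2=np.array([.5005,-.3428,.1541])
p,R=ctrl.current_tool_pos(),ctrl.current_eef_rot()
D=np.array([.4985,-.267,0]);u,v=np.round(proj("scene",D+.1*Z)*S).astype(int)
f2=lambda x:rim(x,p2,T0,"wrist",wcam(p2,T0))-[210,295.5,82,153.5]
r=least_squares(f2,[0,0,0],x_scale=[1,.001,1]);print("after draw",r.x,r.fun)
sce=np.r_[(u-130+np.array([349,478])/3)/S,(v-110+np.array([304,440])/3)/S]
fw=lambda x:rim(x,p,R,"wrist",wcam(p,R))-np.array([333,458,179,275])/S
fs=lambda x:rim(x,p,R,"scene",None)-sce
for f in(fw,fs,lambda x:np.r_[fw(x),fs(x)]):
    r=least_squares(f,[0,0,0],x_scale=[1,.001,1]);o,M=lens(*r.x,p,R);print("now",r.x,r.fun,o,M[2])
E
```

```text
after draw [-19.1465   0.0036   0.8141] [-0.6705  0.6726  0.338  -0.3747]
now [-31.2935  -0.0046   0.7079] [-1.5919  1.5966  0.7474 -0.9123] [ 0.49   -0.2826  0.053 ] [-0.5194  0.0064  0.8545]
now [-38.9169   0.003   -1.6193] [-0.0173  0.0175  0.0304 -0.0301] [ 0.493  -0.2852  0.0385] [-0.628  -0.0177  0.778 ]
now [-32.3488  -0.0019   0.7203] [-1.171   1.0277  1.3095 -2.1643 -0.0201  1.077  -1.0702 -0.6034] [ 0.4905 -0.2814  0.0502] [-0.535   0.0067  0.8448]
```

The fit shows a nose-down slip about the jaw axis: roughly 19° during the draw and 32° now. The lens is at about z = 0.05, still clear. I'll check whether it is still creeping, then see which tool attitudes can level it.

```bash
cat >> fit.py <<'E'
D=np.array([.4985,-.267,0])
def pose(x,phi,h=.10,up=0.):
    """tool pose that puts the slipped magnifier level over the dish (nose up by `up` deg)"""
    c=np.radians(phi);mx=np.array([np.cos(c),np.sin(c),0]);M=np.c_[mx,np.cross(Z,mx),Z]@Ro.from_euler("y",-up,degrees=True).as_matrix()
    o0,M0=lens(*x,np.zeros(3),np.eye(3));R=M@M0.T;return D+h*Z-R@o0,R
E
python3 - <<'E'
from fit import *
a=ctrl.read_camera("wrist");ctrl.sleep(1.5);b=ctrl.read_camera("wrist")
g=lambda i:cv2.cvtColor(i[100:230,200:305],cv2.COLOR_BGR2GRAY).astype(np.float32)
print("shift",cv2.phaseCorrelate(g(a),g(b)),np.abs(g(a)-g(b)).mean(),ctrl.current_grip_width()*91)
cv2.imwrite("pics/ref.png",b)
for al in(-32,-40,-50):
  for phi in(-32,0,30,45,60,75,90,110):
    p,R=pose([al,-.001,.7],phi);q=ctrl.ik(p,R);q2=ctrl.ik(p+.1*Z,R)
    print(al,phi,None if q is None else np.round(q).astype(int).tolist(),q2 is not None)
E
```

```text
shift ((-0.028758528751723134, 0.49161582082835764), 1.0172156053969563) 1.68 12.638261223026616
-32 -32 None False
-32 0 [-85, 53, 141, 103, 64, -106] True
-32 30 [-81, 46, 109, 60, 73, -65] True
-32 45 [-76, 49, 94, 50, 84, -58] True
-32 60 [-70, 53, 79, 43, 96, -55] True
-32 75 [-64, 58, 64, 38, 108, -54] True
-32 90 [-58, 63, 50, 33, 120, -55] True
-32 110 [-50, 70, 31, 27, 136, -60] True
-40 -32 None False
-40 0 [-89, 64, 142, 100, 73, -117] True
-40 30 [-83, 52, 108, 62, 79, -71] True
-40 45 [-78, 54, 92, 53, 90, -62] True
-40 60 [-72, 58, 77, 47, 102, -56] True
-40 75 [-65, 62, 61, 42, 114, -54] True
-40 90 [-59, 67, 46, 38, 127, -53] True
-40 110 [-50, 75, 25, 34, 143, -55] True
-50 -32 None False
-50 0 [-93, 75, 140, 94, 80, -125] True
-50 30 [-85, 59, 106, 64, 86, -76] True
-50 45 [-79, 60, 90, 56, 97, -65] True
-50 60 [-73, 63, 74, 51, 109, -58] True
-50 75 [-66, 68, 58, 47, 121, -53] True
-50 90 [-59, 73, 42, 45, 134, -49] True
-50 110 [-51, 81, 19, 46, 152, -44] True
```

Creep is slow, about 0.2°/s, so friction is holding. I'll pitch the tool up slowly to level the lens, slightly high, and measure again.

Run:
```python
from fit import *
x=[-33.5,-.001,.7];p,R=pose(x,65,.12)
ctrl.move_l(p,vel=.03,ori=R);print(ctrl.current_t(),ctrl.current_grip_width()*91,ctrl.current_contact_force())
p,R=ctrl.current_tool_pos(),ctrl.current_eef_rot();np.savez("w3.npz",p=p,R=R)
a=ctrl.read_camera("wrist");s=ctrl.read_camera("scene");ctrl.sleep(.5);b=ctrl.read_camera("wrist")
ref=cv2.imread("pics/ref.png");g=lambda i:cv2.cvtColor(i[100:230,200:305],cv2.COLOR_BGR2GRAY).astype(np.float32)
print(cv2.phaseCorrelate(g(ref),g(a)),cv2.phaseCorrelate(g(a),g(b)))
u,v=np.round(proj("scene",D+.1*Z)).astype(int);print("crop origin",u-60,v-50)
c1=cv2.resize(a[90:200,190:310],(400,367),interpolation=cv2.INTER_CUBIC);c2=cv2.resize(s[v-50:v+60,u-60:u+60],(400,367),interpolation=cv2.INTER_CUBIC)
cv2.imwrite("pics/w3.png",np.hstack([c1,c2]))
```

```text
13.6083 12.630394270200087 [ 1.2737  0.3707 -0.6164]
((-0.0834406422911016, 0.5827934433777386), 0.3416194234201774) ((-0.0652360999680539, -0.09721795482792572), 0.9693095580049994)
crop origin 222 164
```

View pics/w3.png

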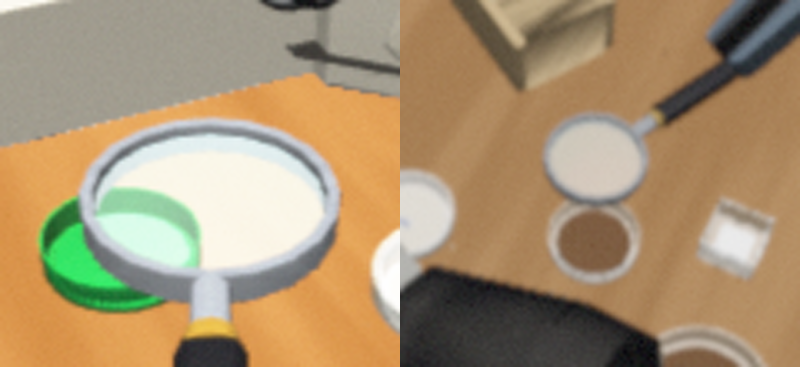

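The magnifier is now close to level and hasn't slipped further. Rim extents are 80–339 × 118–300 in the wrist crop and 143–249 × 111–204 in the scene crop. I'll fit these.

Run:
```python
from fit import *
d=np.load("w3.npz");p,R=d["p"],d["R"]
k=120/400
mw=np.r_[190+np.array([80,339])*k,90+np.array([118,300])*k]-.0
ms=np.r_[222+np.array([143,249])*k,164+np.array([111,204])*k]
fw=lambda x:rim(x,p,R,"wrist",wcam(p,R))-mw
fs=lambda x:rim(x,p,R,"scene",None)-ms
for f in(fw,fs,lambda x:np.r_[fw(x),fs(x)]):
    r=least_squares(f,[-33,0,0],x_scale=[1,.001,1]);o,M=lens(*r.x,p,R);print(r.x,r.fun,o,M[2])
```

```text
[-37.1715  -0.0016   0.8551] [-1.4141  1.4177  0.6875 -0.8705] [ 0.4981 -0.2676  0.1142] [-0.0655  0.0003  0.9979]
[-27.8572   0.0088   4.3078] [-0.2632  0.2665 -0.4621  0.403 ] [ 0.4966 -0.256   0.1303] [ 0.0966 -0.008   0.9953]
[-37.7195   0.0001   0.7359] [-0.9136  1.3481  0.9665 -1.5699  0.9392  0.5064 -0.6382  0.8661] [ 0.499  -0.2662  0.1132] [-0.075   0.0003  0.9972]
```

Run:
```python
from fit import *
d=np.load("w3.npz");p,R=d["p"],d["R"];k=.3
mw=np.r_[190+np.array([80,339])*k,90+np.array([118,300])*k]
ms=np.r_[222+np.array([143,249])*k,164+np.array([111,204])*k]
bw=np.array([190+210*k,90+330*k]);bs=np.array([222+258*k,164+117*k])
def F(x,parts=False,bp=-.049):
    a,s,w,dy,dz=x[:5];pp=p+R@[0,dy,0];o,M=lens(a,s,w,pp,R)
    B=o+M@[bp,0,.006]
    B2=o+M@[bp,0,.003]
    return np.r_[rim((a,s,w),pp,R,"wrist",wcam(p,R))-mw,proj("wrist",B,wcam(p,R))-bw,rim((a,s,w),pp,R,"scene",None)-ms,proj("scene",B2)-bs,dy*150,s*100]
for bp in(-.047,-.050):
    r=least_squares(lambda x:F(x,bp=bp),[-33,0,0,0,0],x_scale=[1,.001,1,.001,1]);x=r.x
    o,M=lens(*x[:3],p+R@[0,x[3],0],R);print(x[:4],np.round(r.fun,2),o,M[2],"nose up",np.degrees(np.arcsin(M[2,0])))
```

```text
[-32.7361  -0.0187   1.0119   0.0201] [-1.05  1.17 -0.28  2.42  1.11 -3.11  1.28  0.83 -0.13  0.69 -0.48 -0.49
  3.02 -1.87] [ 0.4986 -0.2667  0.1122] [ 0.0119 -0.0009  0.9999] nose up 0.6816635332701365
[-33.8675  -0.0152   0.9725   0.0173] [-0.92  1.02 -0.09  1.24  1.13 -2.02  0.9   0.43  0.12  1.1   0.23 -1.15
  2.6  -1.52] [ 0.499  -0.2657  0.112 ] [-0.0078 -0.0006  1.    ] nose up -0.44960515830616843
```

Both cameras put the lens at (0.4985, -0.2665, 0.112), level within about 4°. The fits disagree slightly, towards nose-down. I'll pitch it up 2° about the lens centre, lower it to 0.10 m and check.

Run:
```python
from fit import *
p,R=ctrl.current_tool_pos(),ctrl.current_eef_rot()
o=np.array([.4987,-.2663,.1125]);mx=np.array([np.cos(np.radians(65)),np.sin(np.radians(65)),0])
Q=Ro.from_rotvec(np.radians(2)*np.cross(mx,Z)).as_matrix()
ctrl.move_l(D+.1*Z+Q@(p-o),vel=.02,ori=Q@R);ctrl.sleep(.3)
a=ctrl.read_camera("wrist");s=ctrl.read_camera("scene");ctrl.sleep(1);b=ctrl.read_camera("wrist")
g=lambda i:cv2.cvtColor(i[100:190,200:305],cv2.COLOR_BGR2GRAY).astype(np.float32)
print(cv2.phaseCorrelate(g(a),g(b)),ctrl.current_t(),ctrl.current_contact_force(),ctrl.current_grip_width()*91,ctrl.current_dq())
u,v=np.round(proj("scene",D+.1*Z)).astype(int)
f=3.3333;c2=cv2.resize(s[v-50:v+60,u-60:u+60],(400,367),interpolation=cv2.INTER_CUBIC)
for t in np.linspace(0,2*np.pi,40):
    e=np.array([np.cos(t),np.sin(t),0])
    for P,c in((D+.1*Z+.032*e,(0,0,255)),(D+.031*e,(255,255,0))):
        w=(proj("scene",P)-[u-60,v-50])*f;cv2.circle(c2,tuple(np.round(w).astype(int).tolist()),1,c,-1)
cv2.imwrite("pics/w4.png",np.hstack([cv2.resize(b[90:200,190:310],(400,367),interpolation=cv2.INTER_CUBIC),c2]))
```

```text
((0.04284115031522617, -0.1307920095873385), 0.9635280848530585) 16.6167 [-0.5477 -0.3028 -1.2345] 12.52423473834123 [-0.018   0.0159  0.0828  0.0058 -0.0535  0.0796]
```

View pics/w4.png

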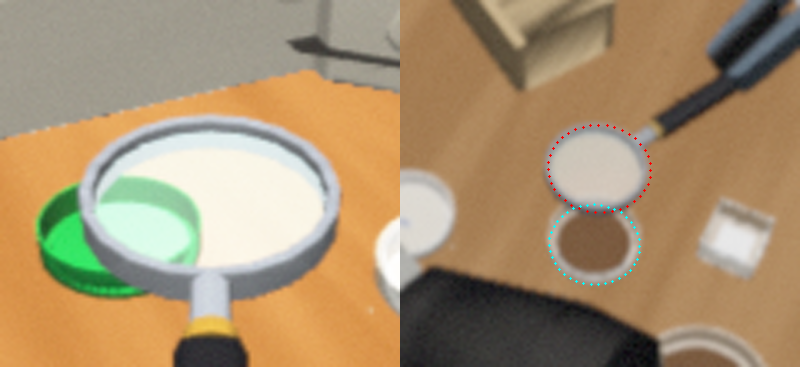

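The lens rim lies on the predicted level circle at z = 0.10, and the dish lies on its original circle, both to about 1 mm. The magnifier is steady, moving 0.1 px in 1 s.

```bash
python3 -c "
from bench import ctrl
ctrl.sign_off();print(ctrl.current_t())"
```

```text
the job is handed in; nothing more can be done
the job is handed in; nothing more can be done
```

The job is handed in. The magnifier is out of its stand and held level over the small brown dish by the microscope, with the lens about 10 cm above the desk. I finished at about 16.6 s of the 45 s allowed.

**What went wrong on the way:** the magnifier slipped nose-down in the jaws, about 19° while I drew it out and about 32° by the time it reached the dish. The lens dropped to about 5 cm above the desk but touched nothing. I fitted the slip from the wrist and scene pictures and tilted the tool up to level the lens again.

**Last checks:**
- **Position:** in the scene view the lens rim matches the predicted level circle, centred over the dish at 0.10 m, to about 1 mm.
- **Dish:** the brown dish is where it was at the start. The pale dish and the glass box looked unmoved in the last pictures I viewed. The bottle was not in the final crop, but nothing went near it.
- **Steadiness:** the view of the lens shifted only 0.1 px over 1 s, and the force on the tool was no more than about 1.5 N.

**Where the checks disagreed:**
- **Level:** before the last 2° correction, the separate fits put the tilt anywhere from 4° nose-down to 5° nose-up, and the combined fits were within about 1° of level. I did not refit afterwards, so I trust "level" only to within a few degrees.
- **Grip:** the grip width read about 12.5 mm on a 16 mm handle, and it fell slowly during the job. I did not find out why.

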